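# Line up a size series of pots for the record photo

### The arm

A 6-joint arm with a two-finger parallel gripper is mounted at the origin on the work surface. World frame = base frame: x ahead of the robot, y to its left, z up, the work surface at z = 0. Lengths are in m, angles in rad, forces in N, time in s.
With the tool pointing down it reaches from about 0.35 to 0.975 m from the base axis. Payload 4.9 kg.
Tool frame: the origin (TCP) lies between the finger pads; the fingertips stand 22 mm ahead of it and the grasp point (between the pads) lies 3 mm ahead of it; z points along the fingers, y is the line along which they close (so a half turn about z gives the same grasp; the last joint's range is limited). The gripper opens to 85 mm and grips with 20 to 120 N. Pads are 22 mm wide; open, the fingers measure 114 mm over their backs; the gripper's body (76 mm by 85 mm) begins 54 mm behind the grasp point. The pads swing forward as they close: fully open they stand 13 mm farther back than shut.
Start: joints at [-1.415, 0.053, 1.613, -0, 1.476, -0.119], TCP at [0.17, -0.602, 0.233] pointing down, gripper open.
Joint ranges: [-3.01, 3.01], [-1.01, 2.22], [0.06, 2.58], [-1.02, 4.17], [0.09, 2.62], [-3.14, 3.14]. Speed limits (rad/s): [2.57, 2.57, 3.14, 3.14, 3.14, 3.14].

### API

Orientations are given as a unit quaternion [w, x, y, z].
In Python, from plant import state, grab_frame, get_calibration, job_done, recognise, regions_of gives the robot as it stands.
- The arm moves only by the tool apply_moves, never from a script. Its argument "targets" is a list of rows, each an object with "translation": the shift along the tool's x, y, z normalised to -1 to 1, where 1 is 100 mm, a list of three; "twist": the turn about the tool's z normalised to -1 to 1, where 1 is 0.1 rad; "hand": the opening, from 0 (shut) to 1 (fully open). A call has 1 to 8 rows; each row shifts and turns the commanded pose from where the row before left it, along the tool's axes as they then stand; what a row does not reach is not made up. A row lasts 1/10 s, in which the tool goes at most 50 mm and 8.59 degrees, less where a joint would pass 70% of its speed; a pose out of reach is approached as far as the arm can. A call with a number of a shift or a turn outside -1 to 1 is refused whole. A call with a gripper value outside its range is refused whole. The fingers move at their own pace and stop on an object; the grip force is fixed at half the most. Time passes only in rows, so rows that do not move let the fingers close. It gives the time, the measured TCP pose, the force, the opening and the grip force at its end, in the units of the state.
- state(): the state, without advancing time (a new reading comes with each control period).
- grab_frame(name): name is "scene" or "top"; returns the picture (400x640x3 uint8, red, green, blue); there is no depth.
- get_calibration(name): a dict with "camera_matrix" (3x3 intrinsics, pixels), "D" ([k1, k2, p1, p2, k3] as OpenCV has them; the pictures are not rectified), "pose" (4x4, takes a point from camera to world coordinates). Camera axes: x right, y up, looking along -z (the intrinsics and any distortion apply to the point x, -y, -z); pixel columns grow to the right and rows downward; lengths in m; the calibration is good to about 2 mm. A picture is of the moment at which its call begins. get_calibration takes no time and is no camera call.
- job_done(): hands the job in; it is judged then, once.
Trained networks look in the newest picture that a camera, given by its name, has taken for a name from the list of things; names that differ only in an ending like _2 or _b are one class to them, and where a whole thing is asked for, a point or a joint stands for the part that bears it (a point fixed in the world has none). Each returns a list of dicts, best first, with "score" (0 to 1); they miss things now and then, are a little off and sometimes report something else, mostly with a low value. They report only what shows in the picture. A call takes as long as a camera call.
- recognise(camera, query): "point" ([x, y, z] in m, in world coordinates, good to about 4 mm: the middle of the surface that is visible of it).
- regions_of(camera, query): "pixels" (400x640 bool, what is visible of it).
The state is a dict: "time": time; "joint_pos": joint angles; "joint_vel": joint speeds; "joint_efforts": joint torques, N m; "tool_pos": TCP position; "tool_rot": TCP orientation; "contact_force": force on the tool from outside, world axes, zero at the start; "ft_torque": the same for the moment, N m; "gripper_width": opening from 0.0 (shut) to 1.0 (fully open); "grasp_force": force on a finger pad.
Only numpy, scipy, OpenCV 4.12 (cv2) and the standard library are available. Lean on these libraries where they do the work, as an engineer would, in place of code of your own. Each camera call takes 0.05 s, during which the arm holds its last target. There are 200 camera calls.

### The job

Take the four clay pots out of the tray and stand them upright in the row of cork discs, one pot in the middle of each disc, in order of height, with the tallest next to the banded scale staff and the shortest at the far end of the row from it. Set them down gently, never tip one over, and leave the bronze bowl where it is.

Things in the scene. Friction and masses are not known exactly. Their poses are not given: they have to be found in the camera images.
- pot_smallest: shortest of four like brown clay pots, open-topped, 60 mm tall, belly 48 mm, neck 30 mm across (straight over the top 28 mm: grip there), about 90 g; origin: centre of its underside, z up. All start upright in a row, any order, about 95 mm apart, along a fixed white tray (390 by 110 mm, floor 6 mm thick, rim 22 mm high)
- pot_second: second shortest of four like brown clay pots, open-topped, 75 mm tall, belly 54 mm, neck 34 mm across (straight over the top 28 mm: grip there), about 130 g; origin: centre of its underside, z up. All start upright in a row, any order, about 95 mm apart, along a fixed white tray (390 by 110 mm, floor 6 mm thick, rim 22 mm high)
- pot_third: second tallest of four like brown clay pots, open-topped, 90 mm tall, belly 60 mm, neck 38 mm across (straight over the top 28 mm: grip there), about 180 g; origin: centre of its underside, z up. All start upright in a row, any order, about 95 mm apart, along a fixed white tray (390 by 110 mm, floor 6 mm thick, rim 22 mm high)
- pot_tallest: tallest of four like brown clay pots, open-topped, 105 mm tall, belly 66 mm, neck 42 mm across (straight over the top 28 mm: grip there), about 240 g; origin: centre of its underside, z up. All start upright in a row, any order, about 95 mm apart, along a fixed white tray (390 by 110 mm, floor 6 mm thick, rim 22 mm high)
- disc_a: one of four like cork discs, 72 mm across, 4 mm thick, fixed in a row about 88 mm apart on a dark 6 mm board (disc top 10 mm above the table); origin: centre of its underside, z up. Which letter lies where in the row changes
- disc_b: one of four like cork discs, 72 mm across, 4 mm thick, fixed in a row about 88 mm apart on a dark 6 mm board (disc top 10 mm above the table); origin: centre of its underside, z up. Which letter lies where in the row changes
- disc_c: one of four like cork discs, 72 mm across, 4 mm thick, fixed in a row about 88 mm apart on a dark 6 mm board (disc top 10 mm above the table); origin: centre of its underside, z up. Which letter lies where in the row changes
- disc_d: one of four like cork discs, 72 mm across, 4 mm thick, fixed in a row about 88 mm apart on a dark 6 mm board (disc top 10 mm above the table); origin: centre of its underside, z up. Which letter lies where in the row changes
- staff: banded black and white scale staff, 14 mm square, 128 mm tall with its 50 mm square foot, fixed on the board about 88 mm beyond the end disc of the row; which end changes; origin: centre of its underside. A fixed grey block (50 by 40 mm, 30 high) stands at the other end
- bowl: fragile green bronze bowl, 110 mm across, 50 mm tall, loose on the table left or right of the work, to be left alone; origin: centre of its underside. A small loose carton is on the other side; a brush and a roll of tape lie beyond the board

How it is judged:
At the end, for the whole second after the job is handed in: Each pot stands upright (within 0.1 rad), still, on a cork disc, centred within 15 mm; counted from the staff they are the tallest, second tallest, second shortest and shortest (within 32 mm of 88, 176, 264 and 352 mm from the staff) ((horizontal distance between pot_tallest and disc_a below 0.015 m or horizontal distance between pot_tallest and disc_b below 0.015 m or horizontal distance between pot_tallest and disc_c below 0.015 m or horizontal distance between pot_tallest and disc_d below 0.015 m) and horizontal distance between pot_tallest and staff between 0.056 and 0.12 m and height (world z) of pot_tallest between 0.006 and 0.014 m and angle between each of pot_tallest, pot_third, pot_second, pot_smallest's own z axis and vertical below 0.1 rad and linear speed of each of pot_tallest, pot_third, pot_second, pot_smallest below 0.02 m/s and angular speed of each of pot_tallest, pot_third, pot_second, pot_smallest below 0.2 rad/s and (horizontal distance between pot_third and disc_a below 0.015 m or horizontal distance between pot_third and disc_b below 0.015 m or horizontal distance between pot_third and disc_c below 0.015 m or horizontal distance between pot_third and disc_d below 0.015 m) and horizontal distance between pot_third and staff between 0.144 and 0.208 m and height (world z) of pot_third between 0.006 and 0.014 m and (horizontal distance between pot_second and disc_a below 0.015 m or horizontal distance between pot_second and disc_b below 0.015 m or horizontal distance between pot_second and disc_c below 0.015 m or horizontal distance between pot_second and disc_d below 0.015 m) and horizontal distance between pot_second and staff between 0.232 and 0.296 m and height (world z) of pot_second between 0.006 and 0.014 m and (horizontal distance between pot_smallest and disc_a below 0.015 m or horizontal distance between pot_smallest and disc_b below 0.015 m or horizontal distance between pot_smallest and disc_c below 0.015 m or horizontal distance between pot_smallest and disc_d below 0.015 m) and horizontal distance between pot_smallest and staff between 0.32 and 0.384 m and height (world z) of pot_smallest between 0.006 and 0.014 m); the robot touches nothing.
It fails at once if a pot is tipped over (by more than 0.6 rad) (angle between any of pot_smallest, pot_second, pot_third, pot_tallest's own z axis and vertical above 0.6 rad).
It fails at once if a pot is dropped on, or pressed hard against, a disc (more than 60 N) (contact force between any of pot_smallest, pot_second, pot_third, pot_tallest and disc_a above 60 N or contact force between any of pot_smallest, pot_second, pot_third, pot_tallest and disc_b above 60 N or contact force between any of pot_smallest, pot_second, pot_third, pot_tallest and disc_c above 60 N or contact force between any of pot_smallest, pot_second, pot_third, pot_tallest and disc_d above 60 N).
It fails at once if the bronze bowl is moved by more than 15 mm (distance of bowl from where it was at the start of the episode above 0.015 m).
It also fails if it takes over 99 s, if anything falls off the work surface, if the arm or the gripper's body presses on something with over 40 N, if the wrist force passes 120 N, or if a joint passes its speed limit or range.

## Working session

There is one attempt and no reset: what is moved stays moved. The work goes in short steps, Python scripts to look and compute and a tool call to move; the robot and the scene stay as the last step left them, time stands still between calls to the robot, and variables do not carry over. Pictures are saved under pics/ and viewed, at most 14 in all, crops included, and the job is handed in when it is done.

Besides the shell and the picture viewer there is one more tool, called as name(argument=value, ...) on one line, values as JSON. apply_moves: Moves the arm, as the interface text tells. Its arguments: {"type":"object","properties":{"targets":{"type":"array"}},"required":["targets"]}

```bash
mkdir -p pics
python3 - <<'E'
from plant import *
import cv2,numpy as np
for c in ("top","scene"):
    im=grab_frame(c); cv2.imwrite(f"pics/{c}0.png",im[:,:,::-1])
    k=get_calibration(c); print(c,np.round(k["camera_matrix"],1).tolist(),k["D"],np.round(k["pose"],3).tolist())
    for q in ("pot_tallest","pot_third","pot_second","pot_smallest","disc_a","staff","bowl"):
        print(c,q,[(np.round(d["point"],3).tolist(),round(d["score"],2)) for d in recognise(c,q)])
s=state();print({k:np.round(v,3).tolist() for k,v in s.items()})
E
```

```text
top [[384.3, 0.0, 324.8], [0.0, 384.3, 201.0], [0.0, 0.0, 1.0]] [-0.04998677  0.          0.          0.          0.        ] [[-0.061, 0.974, -0.218, 0.338], [-0.998, -0.058, 0.019, 0.011], [0.006, 0.218, 0.976, 0.999], [0.0, 0.0, 0.0, 1.0]]
top pot_tallest [([0.459, 0.176, 0.066], 0.74)]
top pot_third [([0.454, -0.001, 0.049], 0.66), ([0.453, 0.085, 0.032], 0.61), ([0.635, -0.048, 0.01], 0.36)]
top pot_second [([0.45, -0.102, 0.044], 0.71)]
top pot_smallest [([0.455, 0.084, 0.031], 0.86)]
top disc_a [([0.632, 0.134, 0.009], 0.97), ([0.633, -0.051, 0.009], 0.77), ([0.633, -0.128, 0.007], 0.73), ([0.633, 0.044, 0.007], 0.61)]
top staff [([0.625, 0.211, 0.013], 0.97)]
top bowl [([0.559, 0.456, 0.025], 0.82)]
scene [[417.5, 0.0, 314.5], [0.0, 417.5, 194.8], [0.0, 0.0, 1.0]] [-0.04812396  0.          0.          0.          0.        ] [[-0.243, -0.837, 0.491, 1.165], [0.97, -0.204, 0.133, 0.172], [-0.012, 0.508, 0.861, 1.117], [0.0, 0.0, 0.0, 1.0]]
scene pot_tallest [([0.461, -0.105, 0.055], 0.71), ([0.538, 0.451, 0.027], 0.5)]
scene pot_third [([0.468, -0.004, 0.064], 0.82)]
scene pot_second [([0.465, -0.106, 0.054], 0.7), ([0.482, 0.18, 0.07], 0.23)]
scene pot_smallest [([0.464, 0.084, 0.042], 0.6), ([0.541, 0.448, 0.027], 0.45)]
scene disc_a [([0.641, -0.047, 0.011], 0.84), ([0.635, -0.132, 0.01], 0.75), ([0.632, 0.042, 0.014], 0.62), ([0.634, 0.134, 0.013], 0.59)]
scene staff [([0.639, 0.218, 0.009], 0.54)]
scene bowl [([0.538, 0.45, 0.024], 0.66)]
{'time': 0.8, 'joint_pos': [-1.415, 0.053, 1.613, -0.0, 1.476, -0.119], 'joint_vel': [0.001, -0.001, 0.0, -0.001, -0.002, 0.0], 'joint_efforts': [0.002, -39.363, -37.044, 0.0, 0.0, -0.0], 'tool_pos': [0.17, -0.602, 0.233], 'tool_rot': [0.0, 0.991, 0.137, -0.0], 'contact_force': [-0.155, -0.334, 0.018], 'ft_torque': [-0.029, -0.081, 0.014], 'grasp_force': 0.0, 'gripper_width': 1.002}
```

View pics/top0.png

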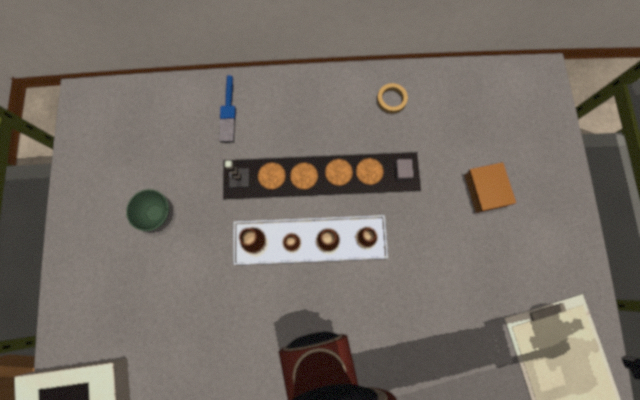

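View pics/scene0.png

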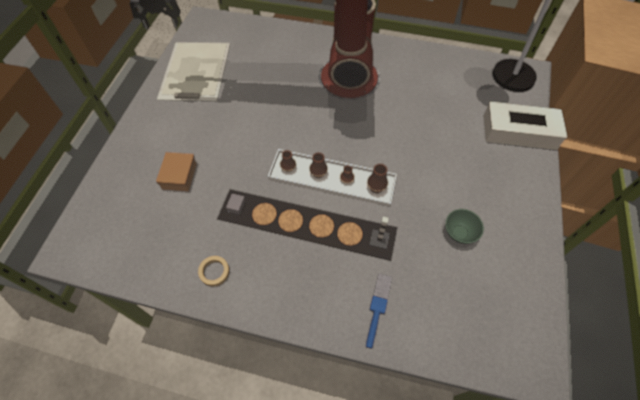

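The top view shows the tray pots as tallest (253,240), smallest (291,242), third (328,240) and second (367,237). The staff is at the left end, at (238,175), with discs at columns 271, 304, 339 and 370. The bowl is far left at (150,210) and well clear. Next I'll refine positions with masks and model silhouettes from both cameras.

```bash
cat > h.py <<'E'
from plant import *
import cv2,numpy as np
from scipy.optimize import least_squares
POTS={"pot_tallest":(.105,.033,.021),"pot_third":(.09,.03,.019),"pot_second":(.075,.027,.017),"pot_smallest":(.06,.024,.015)}
CAL={c:get_calibration(c) for c in("top","scene")}
def proj(c,P):
    k=CAL[c]; T=np.linalg.inv(k["pose"]); p=P@T[:3,:3].T+T[:3,3]; p=p*[1,-1,-1]
    return cv2.projectPoints(p,np.zeros(3),np.zeros(3),k["camera_matrix"],np.array(k["D"]))[0].reshape(-1,2)
def toplane(c,px,z):
    k=CAL[c]; u=cv2.undistortPoints(np.array([[px]],float),k["camera_matrix"],np.array(k["D"]))[0,0]
    d=k["pose"][:3,:3]@[u[0],-u[1],-1]; o=k["pose"][:3,3]; return (o+d*(z-o[2])/d[2])[:2]
A=np.linspace(0,2*np.pi,40)
def ring(x,y,z,r): return np.c_[x+r*np.cos(A),y+r*np.sin(A),0*A+z]
def cen(c,x,y,z0,h,R,r):
    parts=[ring(x,y,z0,R*.75),ring(x,y,z0+(h-.028)*.45,R),ring(x,y,z0+(h-.028),r),ring(x,y,z0+h,r)]
    m=np.zeros((1600,2560),np.uint8)
    for a,b in zip(parts,parts[1:]):
        cv2.fillConvexPoly(m,cv2.convexHull((proj(c,np.r_[a,b])*4+2).astype(np.int32)),1)
    M=cv2.moments(m,True); return np.array([M["m10"]/M["m00"],M["m01"]/M["m00"]])/4-.5,M["m00"]/16
def mcen(m): v,u=np.nonzero(m); return np.array([u.mean(),v.mean()]),m.sum()
def fitpot(q,c,px,z0):
    h,R,r=POTS[q]; xy=toplane(c,px,z0+h/2)
    for _ in range(6):
        p,a=cen(c,*xy,z0,h,R,r); xy=xy+toplane(c,px,z0+h/2)-toplane(c,p,z0+h/2)
    return xy,a
E
python3 - <<'E'
from h import *
for c in("top","scene"):
    grab_frame(c)
    for q in POTS:
        for d in regions_of(c,q):
            px,a=mcen(d["pixels"]); xy,am=fitpot(q,c,px,.006); print(c,q,round(d["score"],2),np.round(px,1),a,round(am),np.round(xy,4))
    for q,z in(("disc_a",.01),("staff",.006)):
        for d in regions_of(c,q):
            px,a=mcen(d["pixels"]); print(c,q,round(d["score"],2),np.round(px,1),a,np.round(toplane(c,px,z),4))
E
```

```text
top pot_tallest 0.91 [251.6 239.2] 592 583 [0.4633 0.1795]
top pot_third 0.86 [327.  238.9] 471 450 [ 0.4547 -0.0075]
top pot_second 0.94 [366.4 236.3] 351 361 [ 0.4561 -0.1079]
top pot_smallest 0.6 [290.7 241.2] 268 284 [0.456  0.0849]
top disc_a 0.92 [368.6 171. ] 497 [ 0.6338 -0.1306]
top disc_a 0.84 [338.2 171.4] 523 [ 0.6374 -0.0489]
top disc_a 0.78 [271.1 175.7] 544 [0.6362 0.1313]
top disc_a 0.7 [303.4 175. ] 569 [0.6329 0.0448]
top staff 0.66 [237.5 175.7] 409 [0.6427 0.2223]
scene pot_tallest 0.59 [377.7 179. ] 420 519 [0.462  0.1801]
scene pot_third 0.93 [317.9 164.6] 360 391 [ 0.4479 -0.0089]
scene pot_second 0.81 [287.6 161. ] 281 295 [ 0.4521 -0.1064]
scene pot_smallest 0.45 [346.9 174.5] 216 223 [0.4526 0.0848]
scene disc_a 0.97 [263.5 213. ] 397 [ 0.6329 -0.1327]
scene disc_a 0.92 [290.1 220. ] 400 [ 0.6364 -0.0485]
scene disc_a 0.69 [349.4 233.1] 456 [0.6367 0.1317]
scene disc_a 0.64 [321.9 225.8] 448 [0.6327 0.048 ]
scene staff 0.79 [380.1 235.3] 384 [0.6205 0.22  ]
```

Both cameras agree to within a few mm. First I turn the tool so the fingers close along world x.

apply_moves(targets=[{"translation": [0, 0, 0], "twist": -1, "hand": 1}, {"translation": [0, 0, 0], "twist": -1, "hand": 1}, {"translation": [0, 0, 0], "twist": -1, "hand": 1}, {"translation": [0, 0, 0], "twist": -1, "hand": 1}, {"translation": [0, 0, 0], "twist": -1, "hand": 1}, {"translation": [0, 0, 0], "twist": -1, "hand": 1}, {"translation": [0, 0, 0], "twist": -1, "hand": 1}, {"translation": [0, 0, 0], "twist": -1, "hand": 1}])

```text
time: 2.3
tool_pos: [0.1696, -0.6015, 0.2326]
tool_rot: [0.0, 0.858, 0.514, 0.0]
contact_force: [-0.3, 0.5, -1.0]
gripper_width: 0.997
grasp_force: 0.0
```

apply_moves(targets=[{"translation": [0, 0, 0], "twist": -1, "hand": 1}, {"translation": [0, 0, 0], "twist": -1, "hand": 1}, {"translation": [0, 0, 0], "twist": -1, "hand": 1}, {"translation": [0, 0, 0], "twist": -1, "hand": 1}, {"translation": [0, 0, 0], "twist": -0.96, "hand": 1}, {"translation": [0, 0, 0], "twist": 0, "hand": 1}])

```text
time: 2.9
tool_pos: [0.1696, -0.6015, 0.2326]
tool_rot: [-0.0, 0.707, 0.707, -0.0]
contact_force: [0.3, 0.5, -0.2]
gripper_width: 0.998
grasp_force: 0.0
```

apply_moves(targets=[{"translation": [0.39, 0.2, 0], "twist": 0, "hand": 1}, {"translation": [0.39, 0.2, 0], "twist": 0, "hand": 1}, {"translation": [0.39, 0.2, 0], "twist": 0, "hand": 1}, {"translation": [0.39, 0.2, 0], "twist": 0, "hand": 1}, {"translation": [0.39, 0.2, 0], "twist": 0, "hand": 1}, {"translation": [0.39, 0.2, 0], "twist": 0, "hand": 1}, {"translation": [0.39, 0.2, 0], "twist": 0, "hand": 1}, {"translation": [0.39, 0.2, 0], "twist": 0, "hand": 1}])

```text
time: 3.7
tool_pos: [0.3301, -0.288, 0.2328]
tool_rot: [0.0, 0.708, 0.706, 0.0]
contact_force: [1.4, -0.2, -0.1]
gripper_width: 1.001
grasp_force: 0.0
```

apply_moves(targets=[{"translation": [0.39, 0.15, 0], "twist": 0, "hand": 1}, {"translation": [0.39, 0.15, 0], "twist": 0, "hand": 1}, {"translation": [0.39, 0.15, 0], "twist": 0, "hand": 1}, {"translation": [0.39, 0.15, 0], "twist": 0, "hand": 1}, {"translation": [0.39, 0.15, 0], "twist": 0, "hand": 1}, {"translation": [0.39, 0.15, 0], "twist": 0, "hand": 1}, {"translation": [0.39, 0.15, 0], "twist": 0, "hand": 1}, {"translation": [0.39, 0.15, 0], "twist": 0, "hand": 1}])

```text
time: 4.5
tool_pos: [0.45, 0.0243, 0.233]
tool_rot: [0.0, 0.708, 0.706, 0.0]
contact_force: [-0.0, -0.0, -0.1]
gripper_width: 0.999
grasp_force: 0.0
```

apply_moves(targets=[{"translation": [0.39, 0.13, 0], "twist": 0, "hand": 1}, {"translation": [0.39, 0, 0], "twist": 0, "hand": 1}, {"translation": [0.39, 0, 0], "twist": 0, "hand": 1}, {"translation": [0.39, 0, 0], "twist": 0, "hand": 1}, {"translation": [0, 0, 0], "twist": 0, "hand": 1}, {"translation": [0, 0, 0], "twist": 0, "hand": 1}])

```text
time: 5.1
tool_pos: [0.4624, 0.179, 0.2326]
tool_rot: [0.0, 0.707, 0.707, -0.0]
contact_force: [-0.3, -0.4, -0.3]
gripper_width: 0.998
grasp_force: 0.0
```

apply_moves(targets=[{"translation": [0.01, 0, 0.35], "twist": 0, "hand": 1}, {"translation": [0, 0, 0.35], "twist": 0, "hand": 1}, {"translation": [0, 0, 0.35], "twist": 0, "hand": 1}, {"translation": [0, 0, 0.22], "twist": 0, "hand": 1}, {"translation": [0, 0, 0], "twist": 0, "hand": 1}, {"translation": [0, 0, 0], "twist": 0, "hand": 1}])

```text
time: 5.7
tool_pos: [0.4629, 0.1786, 0.1061]
tool_rot: [0.0, 0.708, 0.706, -0.0]
contact_force: [0.4, -0.1, 0.2]
gripper_width: 0.999
grasp_force: 0.0
```

apply_moves(targets=[{"translation": [0, 0, 0], "twist": 0, "hand": 0}, {"translation": [0, 0, 0], "twist": 0, "hand": 0}, {"translation": [0, 0, 0], "twist": 0, "hand": 0}, {"translation": [0, 0, 0], "twist": 0, "hand": 0}, {"translation": [0, 0, 0], "twist": 0, "hand": 0}, {"translation": [0, 0, 0], "twist": 0, "hand": 0}, {"translation": [0, 0, 0], "twist": 0, "hand": 0}, {"translation": [0, 0, 0], "twist": 0, "hand": 0}])

```text
time: 6.5
tool_pos: [0.4637, 0.1799, 0.1078]
tool_rot: [0.001, 0.707, 0.707, 0.001]
contact_force: [-1.5, -0.3, 6.2]
gripper_width: 0.448
grasp_force: 59.1
```

apply_moves(targets=[{"translation": [0, 0, -0.1], "twist": 0, "hand": 0}, {"translation": [0, 0, -0.2], "twist": 0, "hand": 0}, {"translation": [0, 0, -0.3], "twist": 0, "hand": 0}, {"translation": [0, 0, -0.2], "twist": 0, "hand": 0}, {"translation": [0, 0, 0], "twist": 0, "hand": 0}, {"translation": [0, 0, 0], "twist": 0, "hand": 0}])

```text
time: 7.1
tool_pos: [0.4624, 0.1794, 0.1854]
tool_rot: [0.0, 0.707, 0.707, 0.0]
contact_force: [-0.6, 0.7, -2.9]
gripper_width: 0.444
grasp_force: 59.6
```

```bash
cat > look.py <<'E'
import sys; from h import *
q=sys.argv[1]; s=state(); z0=float(sys.argv[2]); print(np.round(s["tool_pos"],4),s["tool_rot"].round(3) if hasattr(s["tool_rot"],'round') else s["tool_rot"],s["grasp_force"])
for c in("top","scene"):
    im=grab_frame(c); cv2.imwrite(f"pics/{q}_{c}_{s['time']:.1f}.png",im[:,:,::-1])
    for d in regions_of(c,q):
        px,a=mcen(d["pixels"]); xy,am=fitpot(q,c,px,z0); print(c,round(d["score"],2),np.round(px,1),a,round(am),np.round(xy,4))
cv2.imwrite("pics/crop.png",cv2.resize(im[130:280,200:440,::-1],None,fx=3,fy=3))
E
python3 look.py pot_tallest 0.086
```

```text
[0.4624 0.1794 0.1854] [0.    0.707 0.707 0.   ] 59.55894540064037
scene 0.71 [380.3 168.3] 311 598 [0.478  0.1807]
```

View pics/crop.png

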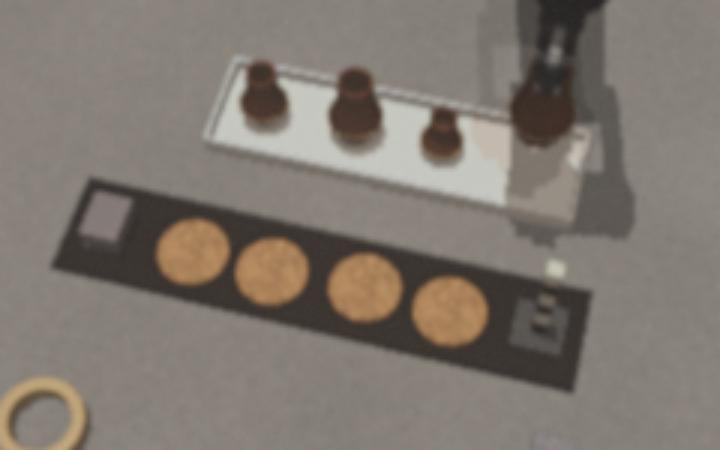

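The pot is upright in the fingers in the crop, at (540,105). I carry it over the end disc.

apply_moves(targets=[{"translation": [-0.24, 0.2, 0], "twist": 0, "hand": 0}, {"translation": [-0.24, 0.4, 0], "twist": 0, "hand": 0}, {"translation": [0, 0.4, 0], "twist": 0, "hand": 0}, {"translation": [0, 0.4, 0], "twist": 0, "hand": 0}, {"translation": [0, 0.34, 0], "twist": 0, "hand": 0}, {"translation": [0, 0, 0], "twist": 0, "hand": 0}, {"translation": [0, 0, 0], "twist": 0, "hand": 0}])

```text
time: 8.0
tool_pos: [0.6361, 0.1313, 0.1836]
tool_rot: [-0.001, 0.707, 0.707, -0.001]
contact_force: [-0.3, 0.0, -1.9]
gripper_width: 0.446
grasp_force: 60.1
```

apply_moves(targets=[{"translation": [0, 0, 0.3], "twist": 0, "hand": 0}, {"translation": [0, 0, 0.25], "twist": 0, "hand": 0}, {"translation": [0, 0, 0.1], "twist": 0, "hand": 0}, {"translation": [0, 0, 0.03], "twist": 0, "hand": 0}, {"translation": [0, 0, 0], "twist": 0, "hand": 0}, {"translation": [0, 0, 0], "twist": 0, "hand": 0}, {"translation": [0, 0, 0], "twist": 0, "hand": 0}])

```text
time: 8.7
tool_pos: [0.6376, 0.1316, 0.1195]
tool_rot: [0.001, 0.707, 0.707, 0.001]
contact_force: [0.0, -0.3, -2.7]
gripper_width: 0.451
grasp_force: 60.1
```

apply_moves(targets=[{"translation": [0, 0, 0.02], "twist": 0, "hand": 0}, {"translation": [0, 0, 0.02], "twist": 0, "hand": 0}, {"translation": [0, 0, 0], "twist": 0, "hand": 0}, {"translation": [0, 0, 0], "twist": 0, "hand": 0}])

```text
time: 9.1
tool_pos: [0.6365, 0.1314, 0.1134]
tool_rot: [-0.0, 0.707, 0.707, -0.0]
contact_force: [0.5, -0.7, -2.8]
gripper_width: 0.445
grasp_force: 60.1
```

apply_moves(targets=[{"translation": [0, 0, 0.02], "twist": 0, "hand": 0}, {"translation": [0, 0, 0], "twist": 0, "hand": 0}, {"translation": [0, 0, 0], "twist": 0, "hand": 0}])

```text
time: 9.4
tool_pos: [0.6369, 0.1315, 0.112]
tool_rot: [0.0, 0.707, 0.707, 0.0]
contact_force: [-0.5, -0.0, -0.5]
gripper_width: 0.448
grasp_force: 60.5
```

apply_moves(targets=[{"translation": [0, 0, 0.01], "twist": 0, "hand": 0}, {"translation": [0, 0, 0], "twist": 0, "hand": 0}, {"translation": [0, 0, 0], "twist": 0, "hand": 0.6}, {"translation": [0, 0, 0], "twist": 0, "hand": 0.8}, {"translation": [0, 0, 0], "twist": 0, "hand": 1}, {"translation": [0, 0, 0], "twist": 0, "hand": 1}, {"translation": [0, 0, 0], "twist": 0, "hand": 1}, {"translation": [0, 0, 0], "twist": 0, "hand": 1}])

```text
time: 10.2
tool_pos: [0.6366, 0.1315, 0.1105]
tool_rot: [-0.0, 0.707, 0.707, -0.0]
contact_force: [0.0, -0.1, -0.0]
gripper_width: 1.003
grasp_force: 0.0
```

apply_moves(targets=[{"translation": [0, 0, -0.1], "twist": 0, "hand": 1}, {"translation": [0, 0, -0.3], "twist": 0, "hand": 1}, {"translation": [0, 0, -0.4], "twist": 0, "hand": 1}, {"translation": [0, 0, -0.4], "twist": 0, "hand": 1}, {"translation": [0, 0, 0], "twist": 0, "hand": 1}, {"translation": [0, 0, 0], "twist": 0, "hand": 1}])

```text
time: 10.8
tool_pos: [0.6376, 0.1316, 0.2333]
tool_rot: [0.001, 0.707, 0.707, 0.002]
contact_force: [0.9, 0.0, -0.9]
gripper_width: 1.0
grasp_force: 0.0
```

apply_moves(targets=[{"translation": [-0.28, -0.37, 0], "twist": 0, "hand": 1}, {"translation": [-0.28, -0.37, 0], "twist": 0, "hand": 1}, {"translation": [-0.28, -0.37, 0], "twist": 0, "hand": 1}, {"translation": [-0.28, -0.37, 0], "twist": 0, "hand": 1}, {"translation": [-0.28, -0.37, 0], "twist": 0, "hand": 1}, {"translation": [0, 0, 0], "twist": 0, "hand": 1}, {"translation": [0, 0, 0], "twist": 0, "hand": 1}])

```text
time: 11.5
tool_pos: [0.4506, -0.0088, 0.2293]
tool_rot: [-0.001, 0.708, 0.707, -0.0]
contact_force: [-0.4, -0.3, 0.2]
gripper_width: 1.003
grasp_force: 0.0
```

```bash
python3 look.py pot_third 0.006; python3 look.py pot_tallest 0.01
```

```text
[ 0.4506 -0.0088  0.2293] [-0.001  0.708  0.707 -0.   ] 0.0
top 0.39 [319.3 242.2] 72 452 [0.4477 0.0123]
scene 0.64 [263.6 213.4] 418 420 [ 0.652  -0.1213]
scene 0.53 [317.8 164.8] 382 390 [ 0.4489 -0.0091]
[ 0.4522 -0.008   0.2303] [-0.     0.707  0.708 -0.   ] 0.0
top 0.95 [268.1 169.9] 587 588 [0.637  0.1321]
scene 0.75 [350.9 225.2] 528 542 [0.6348 0.1329]
```

View pics/crop.png

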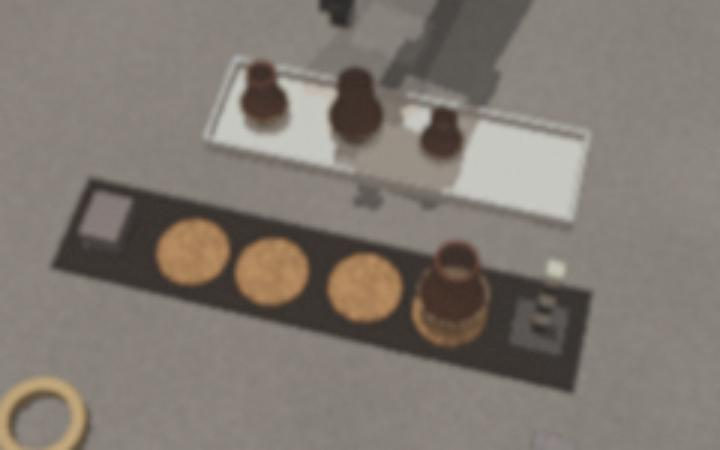

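The tallest pot stands centred on its disc beside the staff, at crop (455,290), within about 1–2 mm. Next is the third pot.

apply_moves(targets=[{"translation": [0, 0, 0.4], "twist": 0, "hand": 1}, {"translation": [0, 0, 0.4], "twist": 0, "hand": 1}, {"translation": [0, 0, 0.4], "twist": 0, "hand": 1}, {"translation": [0, 0, 0.2], "twist": 0, "hand": 1}, {"translation": [0, 0, 0], "twist": 0, "hand": 1}, {"translation": [0, 0, 0], "twist": 0, "hand": 1}])

```text
time: 12.5
tool_pos: [0.452, -0.0084, 0.0911]
tool_rot: [0.0, 0.707, 0.707, 0.0]
contact_force: [0.7, 0.5, 1.2]
gripper_width: 0.998
grasp_force: 0.0
```

apply_moves(targets=[{"translation": [0, 0, 0], "twist": 0, "hand": 0}, {"translation": [0, 0, 0], "twist": 0, "hand": 0}, {"translation": [0, 0, 0], "twist": 0, "hand": 0}, {"translation": [0, 0, 0], "twist": 0, "hand": 0}, {"translation": [0, 0, 0], "twist": 0, "hand": 0}, {"translation": [0, 0, 0], "twist": 0, "hand": 0}, {"translation": [0, 0, 0], "twist": 0, "hand": 0}, {"translation": [0, 0, 0], "twist": 0, "hand": 0}])

```text
time: 13.3
tool_pos: [0.4525, -0.0087, 0.0924]
tool_rot: [0.001, 0.707, 0.707, 0.0]
contact_force: [-2.2, -0.4, 6.4]
gripper_width: 0.41
grasp_force: 58.7
```

apply_moves(targets=[{"translation": [0, 0, -0.1], "twist": 0, "hand": 0}, {"translation": [0, 0, -0.2], "twist": 0, "hand": 0}, {"translation": [0, 0, -0.3], "twist": 0, "hand": 0}, {"translation": [0, 0, -0.2], "twist": 0, "hand": 0}, {"translation": [0, 0, 0], "twist": 0, "hand": 0}, {"translation": [0, 0, 0], "twist": 0, "hand": 0}])

```text
time: 13.9
tool_pos: [0.4515, -0.0085, 0.1705]
tool_rot: [0.0, 0.707, 0.707, 0.0]
contact_force: [-0.4, -0.1, -1.3]
gripper_width: 0.406
grasp_force: 59.0
```

apply_moves(targets=[{"translation": [0.11, 0.2, 0], "twist": 0, "hand": 0}, {"translation": [0.11, 0.4, 0], "twist": 0, "hand": 0}, {"translation": [0.11, 0.4, 0], "twist": 0, "hand": 0}, {"translation": [0.11, 0.4, 0], "twist": 0, "hand": 0}, {"translation": [0.11, 0.416, 0], "twist": 0, "hand": 0}, {"translation": [0, 0, 0], "twist": 0, "hand": 0}, {"translation": [0, 0, 0], "twist": 0, "hand": 0}])

```text
time: 14.6
tool_pos: [0.6321, 0.0467, 0.1672]
tool_rot: [-0.002, 0.707, 0.707, -0.002]
contact_force: [-0.7, -0.5, -1.9]
gripper_width: 0.403
grasp_force: 59.4
```

apply_moves(targets=[{"translation": [0, 0, 0.3], "twist": 0, "hand": 0}, {"translation": [0, 0, 0.25], "twist": 0, "hand": 0}, {"translation": [0, 0, 0.1], "twist": 0, "hand": 0}, {"translation": [0, 0, 0.03], "twist": 0, "hand": 0}, {"translation": [0, 0, 0.02], "twist": 0, "hand": 0}, {"translation": [0, 0, 0.02], "twist": 0, "hand": 0}, {"translation": [0, 0, 0], "twist": 0, "hand": 0}, {"translation": [0, 0, 0], "twist": 0, "hand": 0}])

```text
time: 15.4
tool_pos: [0.6338, 0.0464, 0.0997]
tool_rot: [0.001, 0.707, 0.707, 0.001]
contact_force: [0.4, -0.1, -2.1]
gripper_width: 0.403
grasp_force: 59.4
```

apply_moves(targets=[{"translation": [0, 0, 0.02], "twist": 0, "hand": 0}, {"translation": [0, 0, 0], "twist": 0, "hand": 0}, {"translation": [0, 0, 0], "twist": 0, "hand": 0}])

```text
time: 15.7
tool_pos: [0.6332, 0.0465, 0.0966]
tool_rot: [-0.0, 0.707, 0.707, -0.0]
contact_force: [0.0, -0.1, -1.3]
gripper_width: 0.404
grasp_force: 59.5
```

apply_moves(targets=[{"translation": [0, 0, 0.01], "twist": 0, "hand": 0}, {"translation": [0, 0, 0], "twist": 0, "hand": 0}, {"translation": [0, 0, 0], "twist": 0, "hand": 0}])

```text
time: 16.0
tool_pos: [0.6335, 0.0465, 0.0965]
tool_rot: [0.0, 0.707, 0.707, 0.0]
contact_force: [-2.6, -0.1, 4.8]
gripper_width: 0.408
grasp_force: 60.8
```

apply_moves(targets=[{"translation": [0, 0, 0.01], "twist": 0, "hand": 0}, {"translation": [0, 0, 0], "twist": 0, "hand": 0}, {"translation": [0, 0, 0], "twist": 0, "hand": 0}])

```text
time: 16.3
tool_pos: [0.6337, 0.0465, 0.0965]
tool_rot: [0.0, 0.707, 0.707, 0.0]
contact_force: [-3.8, 0.1, 9.1]
gripper_width: 0.406
grasp_force: 61.5
```

Contact is gentle. I release, rise and go over to the second pot.

apply_moves(targets=[{"translation": [0, 0, -0.01], "twist": 0, "hand": 0}, {"translation": [0, 0, 0], "twist": 0, "hand": 0}, {"translation": [0, 0, 0], "twist": 0, "hand": 0.6}, {"translation": [0, 0, 0], "twist": 0, "hand": 0.8}, {"translation": [0, 0, 0], "twist": 0, "hand": 1}, {"translation": [0, 0, 0], "twist": 0, "hand": 1}, {"translation": [0, 0, 0], "twist": 0, "hand": 1}, {"translation": [0, 0, 0], "twist": 0, "hand": 1}])

```text
time: 17.1
tool_pos: [0.6332, 0.0464, 0.0955]
tool_rot: [-0.0, 0.707, 0.707, -0.0]
contact_force: [0.2, -0.2, -0.0]
gripper_width: 0.999
grasp_force: 0.0
```

apply_moves(targets=[{"translation": [0, 0, -0.1], "twist": 0, "hand": 1}, {"translation": [0, 0, -0.3], "twist": 0, "hand": 1}, {"translation": [0, 0, -0.4], "twist": 0, "hand": 1}, {"translation": [0, 0, -0.4], "twist": 0, "hand": 1}, {"translation": [0, 0, 0], "twist": 0, "hand": 1}, {"translation": [0, 0, 0], "twist": 0, "hand": 1}])

```text
time: 17.7
tool_pos: [0.6342, 0.0464, 0.2183]
tool_rot: [0.002, 0.707, 0.707, 0.001]
contact_force: [0.2, 0.1, -0.3]
gripper_width: 0.999
grasp_force: 0.0
```

apply_moves(targets=[{"translation": [-0.3, -0.36, 0], "twist": 0, "hand": 1}, {"translation": [-0.3, -0.36, 0], "twist": 0, "hand": 1}, {"translation": [-0.3, -0.36, 0], "twist": 0, "hand": 1}, {"translation": [-0.3, -0.36, 0], "twist": 0, "hand": 1}, {"translation": [-0.34, -0.36, 0], "twist": 0, "hand": 1}, {"translation": [0, 0, 0], "twist": 0, "hand": 1}, {"translation": [0, 0, 0], "twist": 0, "hand": 1}])

```text
time: 18.4
tool_pos: [0.452, -0.1079, 0.2142]
tool_rot: [-0.001, 0.708, 0.706, -0.0]
contact_force: [0.2, 0.3, -0.0]
gripper_width: 1.001
grasp_force: 0.0
```

```bash
python3 look.py pot_second 0.006; python3 look.py pot_third 0.01
```

```text
[ 0.452  -0.1079  0.2142] [-0.001  0.708  0.706 -0.   ] 0.0
top 0.79 [367.8 237.6] 270 361 [ 0.4526 -0.1114]
scene 0.56 [287.6 161. ] 268 295 [ 0.4519 -0.1064]
[ 0.4536 -0.1067  0.2151] [-0.001  0.707  0.708 -0.   ] 0.0
top 0.98 [302.1 170.4] 446 458 [0.6335 0.0459]
scene 0.63 [321.7 219.4] 406 421 [0.6329 0.0477]
scene 0.32 [350.3 239.6] 128 432 [0.6752 0.1399]
```

View pics/crop.png

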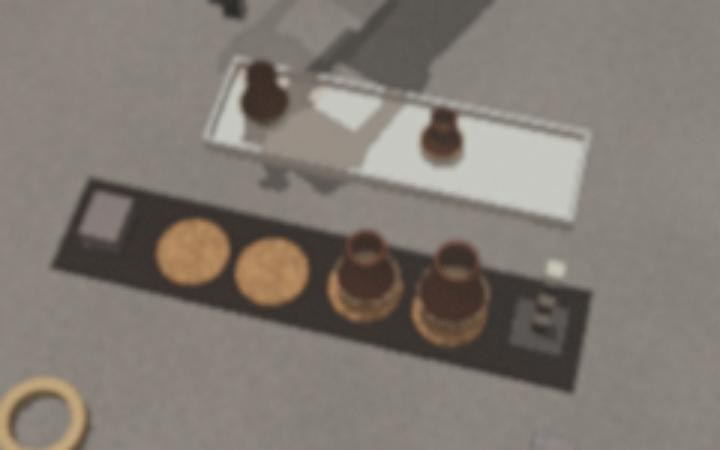

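The third pot is centred on disc two, at crop (365,270). Next is the second pot.

apply_moves(targets=[{"translation": [0, 0, 0.4], "twist": 0, "hand": 1}, {"translation": [0, 0, 0.4], "twist": 0, "hand": 1}, {"translation": [0, 0, 0.4], "twist": 0, "hand": 1}, {"translation": [0, 0, 0.2], "twist": 0, "hand": 1}, {"translation": [0, 0, 0], "twist": 0, "hand": 1}, {"translation": [0, 0, 0], "twist": 0, "hand": 1}])

```text
time: 19.4
tool_pos: [0.4536, -0.1074, 0.0761]
tool_rot: [-0.0, 0.707, 0.707, 0.0]
contact_force: [-0.5, 0.2, 0.0]
gripper_width: 1.0
grasp_force: 0.0
```

apply_moves(targets=[{"translation": [0, 0, 0], "twist": 0, "hand": 0}, {"translation": [0, 0, 0], "twist": 0, "hand": 0}, {"translation": [0, 0, 0], "twist": 0, "hand": 0}, {"translation": [0, 0, 0], "twist": 0, "hand": 0}, {"translation": [0, 0, 0], "twist": 0, "hand": 0}, {"translation": [0, 0, 0], "twist": 0, "hand": 0}, {"translation": [0, 0, 0], "twist": 0, "hand": 0}, {"translation": [0, 0, 0], "twist": 0, "hand": 0}])

```text
time: 20.2
tool_pos: [0.4542, -0.108, 0.0772]
tool_rot: [0.001, 0.707, 0.707, 0.0]
contact_force: [-0.7, 0.4, 5.7]
gripper_width: 0.366
grasp_force: 58.4
```

apply_moves(targets=[{"translation": [0, 0, -0.1], "twist": 0, "hand": 0}, {"translation": [0, 0, -0.2], "twist": 0, "hand": 0}, {"translation": [0, 0, -0.3], "twist": 0, "hand": 0}, {"translation": [0, 0, -0.2], "twist": 0, "hand": 0}, {"translation": [0, 0, 0], "twist": 0, "hand": 0}, {"translation": [0, 0, 0], "twist": 0, "hand": 0}])

```text
time: 20.8
tool_pos: [0.453, -0.1074, 0.1553]
tool_rot: [-0.0, 0.707, 0.707, 0.0]
contact_force: [-0.3, -0.0, -1.9]
gripper_width: 0.363
grasp_force: 58.5
```

apply_moves(targets=[{"translation": [0.11, 0.2, 0], "twist": 0, "hand": 0}, {"translation": [0.12, 0.4, 0], "twist": 0, "hand": 0}, {"translation": [0.12, 0.4, 0], "twist": 0, "hand": 0}, {"translation": [0.12, 0.4, 0], "twist": 0, "hand": 0}, {"translation": [0.12, 0.43, 0], "twist": 0, "hand": 0}, {"translation": [0, 0, 0], "twist": 0, "hand": 0}, {"translation": [0, 0, 0], "twist": 0, "hand": 0}])

```text
time: 21.5
tool_pos: [0.6351, -0.0479, 0.1522]
tool_rot: [-0.002, 0.707, 0.707, -0.002]
contact_force: [0.4, -0.3, -1.6]
gripper_width: 0.364
grasp_force: 58.8
```

apply_moves(targets=[{"translation": [0, 0, 0.3], "twist": 0, "hand": 0}, {"translation": [0, 0, 0.25], "twist": 0, "hand": 0}, {"translation": [0, 0, 0.1], "twist": 0, "hand": 0}, {"translation": [0, 0, 0.03], "twist": 0, "hand": 0}, {"translation": [0, 0, 0.02], "twist": 0, "hand": 0}, {"translation": [0, 0, 0.02], "twist": 0, "hand": 0}, {"translation": [0, 0, 0], "twist": 0, "hand": 0}, {"translation": [0, 0, 0], "twist": 0, "hand": 0}])

```text
time: 22.3
tool_pos: [0.6368, -0.0486, 0.0846]
tool_rot: [0.001, 0.707, 0.707, 0.0]
contact_force: [-0.0, 0.0, -1.5]
gripper_width: 0.36
grasp_force: 58.8
```

apply_moves(targets=[{"translation": [0, 0, 0.02], "twist": 0, "hand": 0}, {"translation": [0, 0, 0.01], "twist": 0, "hand": 0}, {"translation": [0, 0, 0], "twist": 0, "hand": 0}, {"translation": [0, 0, 0], "twist": 0, "hand": 0}])

```text
time: 22.7
tool_pos: [0.6366, -0.0485, 0.0813]
tool_rot: [0.0, 0.707, 0.707, 0.0]
contact_force: [-0.1, -0.4, 3.2]
gripper_width: 0.363
grasp_force: 59.7
```

apply_moves(targets=[{"translation": [0, 0, 0], "twist": 0, "hand": 0}, {"translation": [0, 0, 0], "twist": 0, "hand": 0.6}, {"translation": [0, 0, 0], "twist": 0, "hand": 0.8}, {"translation": [0, 0, 0], "twist": 0, "hand": 1}, {"translation": [0, 0, 0], "twist": 0, "hand": 1}, {"translation": [0, 0, 0], "twist": 0, "hand": 1}, {"translation": [0, 0, 0], "twist": 0, "hand": 1}])

```text
time: 23.4
tool_pos: [0.6362, -0.0485, 0.0805]
tool_rot: [-0.0, 0.707, 0.707, -0.0]
contact_force: [-1.1, 0.8, -0.0]
gripper_width: 1.002
grasp_force: 0.0
```

apply_moves(targets=[{"translation": [0, 0, -0.1], "twist": 0, "hand": 1}, {"translation": [0, 0, -0.3], "twist": 0, "hand": 1}, {"translation": [0, 0, -0.4], "twist": 0, "hand": 1}, {"translation": [0, 0, -0.4], "twist": 0, "hand": 1}, {"translation": [0, 0, 0], "twist": 0, "hand": 1}, {"translation": [0, 0, 0], "twist": 0, "hand": 1}])

```text
time: 24.0
tool_pos: [0.6372, -0.0487, 0.2033]
tool_rot: [0.002, 0.707, 0.707, 0.001]
contact_force: [-0.3, 0.3, -0.9]
gripper_width: 0.998
grasp_force: 0.0
```

apply_moves(targets=[{"translation": [0, -0.4, 0], "twist": 0, "hand": 1}, {"translation": [0, -0.4, 0], "twist": 0, "hand": 1}, {"translation": [0.33, -0.3, 0], "twist": 0, "hand": 1}, {"translation": [0.34, -0.3, 0], "twist": 0, "hand": 1}, {"translation": [0.33, -0.3, 0], "twist": 0, "hand": 1}, {"translation": [0.33, -0.13, 0], "twist": 0, "hand": 1}, {"translation": [0, 0, 0], "twist": 0, "hand": 1}, {"translation": [0, 0, 0], "twist": 0, "hand": 1}])

```text
time: 24.8
tool_pos: [0.4523, 0.0847, 0.1993]
tool_rot: [-0.001, 0.707, 0.708, -0.001]
contact_force: [-0.2, 0.0, -0.2]
gripper_width: 1.0
grasp_force: 0.0
```

```bash
python3 look.py pot_smallest 0.006; python3 look.py pot_second 0.01
```

```text
[0.4523 0.0847 0.1993] [-0.001  0.707  0.708 -0.001] 0.0
top 0.21 [369.1 171.1] 518 277 [ 0.628  -0.1297]
scene 0.66 [347.4 174.3] 200 223 [0.4514 0.086 ]
[0.4535 0.0836 0.2001] [-0.     0.708  0.707 -0.   ] 0.0
top 0.54 [338.4 167.4] 371 359 [ 0.6388 -0.0487]
scene 0.51 [289.4 214.3] 291 321 [ 0.6351 -0.0486]
```

View pics/crop.png

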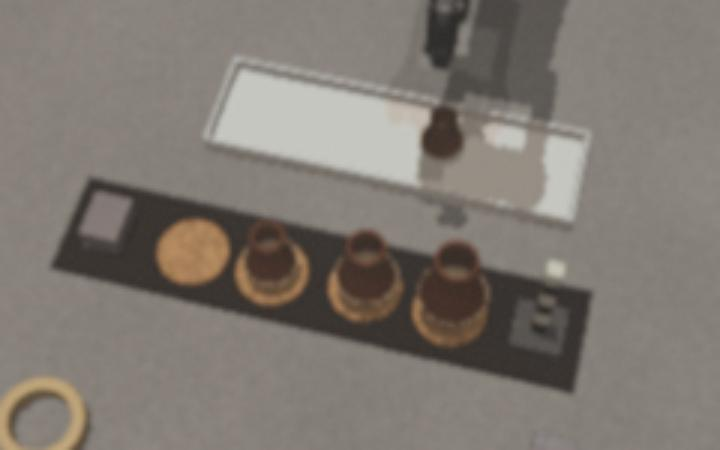

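Three pots are centred on their discs. The last one is the smallest, at crop (442,130).

apply_moves(targets=[{"translation": [0.01, 0, 0.4], "twist": 0, "hand": 1}, {"translation": [0, 0, 0.4], "twist": 0, "hand": 1}, {"translation": [0, 0, 0.4], "twist": 0, "hand": 1}, {"translation": [0, 0, 0.2], "twist": 0, "hand": 1}, {"translation": [0, 0, 0], "twist": 0, "hand": 1}, {"translation": [0, 0, 0], "twist": 0, "hand": 1}])

```text
time: 25.8
tool_pos: [0.4536, 0.0853, 0.0611]
tool_rot: [0.0, 0.707, 0.707, 0.0]
contact_force: [-0.4, -0.4, 1.1]
gripper_width: 1.005
grasp_force: 0.0
```

apply_moves(targets=[{"translation": [0, 0, 0], "twist": 0, "hand": 0}, {"translation": [0, 0, 0], "twist": 0, "hand": 0}, {"translation": [0, 0, 0], "twist": 0, "hand": 0}, {"translation": [0, 0, 0], "twist": 0, "hand": 0}, {"translation": [0, 0, 0], "twist": 0, "hand": 0}, {"translation": [0, 0, 0], "twist": 0, "hand": 0}, {"translation": [0, 0, 0], "twist": 0, "hand": 0}, {"translation": [0, 0, 0], "twist": 0, "hand": 0}])

```text
time: 26.6
tool_pos: [0.454, 0.0855, 0.0619]
tool_rot: [0.0, 0.707, 0.707, 0.001]
contact_force: [-1.7, -0.5, 7.1]
gripper_width: 0.32
grasp_force: 58.1
```

apply_moves(targets=[{"translation": [0, 0, -0.1], "twist": 0, "hand": 0}, {"translation": [0, 0, -0.2], "twist": 0, "hand": 0}, {"translation": [0, 0, -0.4], "twist": 0, "hand": 0}, {"translation": [0, 0, -0.4], "twist": 0, "hand": 0}, {"translation": [0, 0, -0.3], "twist": 0, "hand": 0}, {"translation": [0, 0, 0], "twist": 0, "hand": 0}, {"translation": [0, 0, 0], "twist": 0, "hand": 0}])

```text
time: 27.3
tool_pos: [0.4533, 0.0855, 0.2012]
tool_rot: [0.0, 0.707, 0.707, 0.001]
contact_force: [0.1, 1.1, -0.9]
gripper_width: 0.324
grasp_force: 58.1
```

apply_moves(targets=[{"translation": [-0.42, 0, 0], "twist": 0, "hand": 0}, {"translation": [-0.42, 0, 0], "twist": 0, "hand": 0}, {"translation": [-0.42, 0, 0], "twist": 0, "hand": 0}, {"translation": [-0.31, 0.35, 0], "twist": 0, "hand": 0}, {"translation": [-0.3, 0.36, 0], "twist": 0, "hand": 0}, {"translation": [-0.3, 0.36, 0], "twist": 0, "hand": 0}, {"translation": [0, 0.36, 0], "twist": 0, "hand": 0}, {"translation": [0, 0.37, 0], "twist": 0, "hand": 0}])

```text
time: 28.1
tool_pos: [0.633, -0.1324, 0.1971]
tool_rot: [-0.002, 0.708, 0.706, -0.001]
contact_force: [-0.8, 0.4, -1.0]
gripper_width: 0.32
grasp_force: 58.1
```

apply_moves(targets=[{"translation": [0, 0, 0], "twist": 0, "hand": 0}, {"translation": [0, 0, 0], "twist": 0, "hand": 0}, {"translation": [0, 0, 0.35], "twist": 0, "hand": 0}, {"translation": [0, 0, 0.4], "twist": 0, "hand": 0}, {"translation": [0, 0, 0.35], "twist": 0, "hand": 0}, {"translation": [0, 0, 0.14], "twist": 0, "hand": 0}, {"translation": [0, 0, 0.02], "twist": 0, "hand": 0}, {"translation": [0, 0, 0.02], "twist": 0, "hand": 0}])

```text
time: 28.9
tool_pos: [0.6336, -0.1317, 0.074]
tool_rot: [0.001, 0.707, 0.707, 0.0]
contact_force: [0.7, 0.2, 0.3]
gripper_width: 0.316
grasp_force: 58.2
```

apply_moves(targets=[{"translation": [0, 0, 0.02], "twist": 0, "hand": 0}, {"translation": [0, 0, 0.02], "twist": 0, "hand": 0}, {"translation": [0, 0, 0], "twist": 0, "hand": 0}, {"translation": [0, 0, 0], "twist": 0, "hand": 0}])

```text
time: 29.3
tool_pos: [0.6336, -0.1317, 0.0693]
tool_rot: [0.0, 0.707, 0.707, 0.0]
contact_force: [-0.6, -0.1, -0.7]
gripper_width: 0.319
grasp_force: 58.2
```

apply_moves(targets=[{"translation": [0, 0, 0.02], "twist": 0, "hand": 0}, {"translation": [0, 0, 0.01], "twist": 0, "hand": 0}, {"translation": [0, 0, 0], "twist": 0, "hand": 0}, {"translation": [0, 0, 0], "twist": 0, "hand": 0}])

```text
time: 29.7
tool_pos: [0.6334, -0.1317, 0.066]
tool_rot: [0.0, 0.707, 0.707, 0.0]
contact_force: [-0.1, 0.8, 3.2]
gripper_width: 0.32
grasp_force: 58.9
```

Contact made, so I release, rise and pull back.

apply_moves(targets=[{"translation": [0, 0, 0], "twist": 0, "hand": 0}, {"translation": [0, 0, 0], "twist": 0, "hand": 0.6}, {"translation": [0, 0, 0], "twist": 0, "hand": 0.8}, {"translation": [0, 0, 0], "twist": 0, "hand": 1}, {"translation": [0, 0, 0], "twist": 0, "hand": 1}, {"translation": [0, 0, 0], "twist": 0, "hand": 1}, {"translation": [0, 0, 0], "twist": 0, "hand": 1}])

```text
time: 30.4
tool_pos: [0.6332, -0.1315, 0.0656]
tool_rot: [0.0, 0.707, 0.707, 0.0]
contact_force: [-0.8, 0.4, 0.6]
gripper_width: 1.004
grasp_force: 0.0
```

apply_moves(targets=[{"translation": [0, 0, -0.1], "twist": 0, "hand": 1}, {"translation": [0, 0, -0.3], "twist": 0, "hand": 1}, {"translation": [0, 0, -0.4], "twist": 0, "hand": 1}, {"translation": [0, 0, -0.4], "twist": 0, "hand": 1}, {"translation": [0, 0, -0.3], "twist": 0, "hand": 1}, {"translation": [0, -0.3, 0], "twist": 0, "hand": 1}, {"translation": [0, -0.4, 0], "twist": 0, "hand": 1}, {"translation": [0, -0.4, 0], "twist": 0, "hand": 1}])

```text
time: 31.2
tool_pos: [0.5224, -0.1316, 0.2169]
tool_rot: [0.001, 0.707, 0.707, 0.0]
contact_force: [0.2, -0.1, 0.3]
gripper_width: 1.001
grasp_force: 0.0
```

apply_moves(targets=[{"translation": [0, -0.4, 0], "twist": 0, "hand": 1}, {"translation": [0, -0.4, 0], "twist": 0, "hand": 1}, {"translation": [0, 0, 0], "twist": 0, "hand": 1}, {"translation": [0, 0, 0], "twist": 0, "hand": 1}])

```text
time: 31.6
tool_pos: [0.443, -0.1317, 0.2166]
tool_rot: [0.001, 0.707, 0.707, 0.0]
contact_force: [0.4, -0.1, 0.6]
gripper_width: 1.0
grasp_force: 0.0
```

```bash
for q in pot_tallest pot_third pot_second pot_smallest; do echo $q; python3 look.py $q 0.01; done
```

```text
pot_tallest
[ 0.443  -0.1317  0.2166] [0.001 0.707 0.707 0.   ] 0.0
top 0.86 [267.9 170.2] 561 588 [0.6362 0.1326]
scene 0.98 [350.7 225.1] 538 540 [0.6349 0.1323]
scene 0.57 [463.9 226.3] 1058 604 [0.5634 0.4437]
pot_third
[ 0.4442 -0.1317  0.2162] [0.    0.707 0.707 0.   ] 0.0
top 0.58 [301.8 170. ] 442 458 [0.6347 0.0465]
scene 0.56 [321.8 219.2] 389 421 [0.6321 0.0477]
pot_second
[ 0.4437 -0.1315  0.2155] [-0.     0.707  0.707 -0.   ] 0.0
top 0.78 [338.4 167.5] 330 359 [ 0.6385 -0.0488]
top 0.49 [337.5 177.1] 246 358 [ 0.6131 -0.0446]
scene 0.59 [289.4 214.9] 341 321 [ 0.6366 -0.0477]
pot_smallest
[ 0.4433 -0.1315  0.2155] [-0.     0.707  0.707 -0.   ] 0.0
top 0.84 [370.5 168.5] 270 279 [ 0.6335 -0.1334]
scene 0.75 [262.5 208.8] 233 238 [ 0.6324 -0.1323]
scene 0.39 [264.5 217.2] 194 243 [ 0.6577 -0.1181]
```

View pics/crop.png

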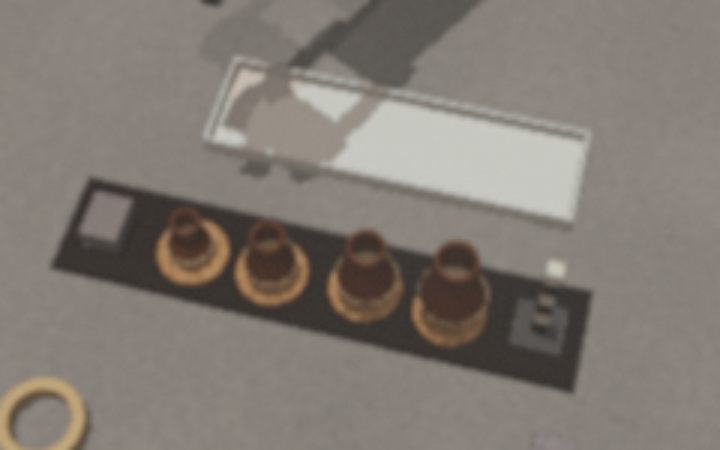

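All four pots stand upright and centred, tallest by the staff, and the tray is empty.

```bash
python3 -c "
from plant import *
print(job_done())"
```

```text
the job is handed in; nothing more can be done
None
```

The job is handed in: all four pots stand upright on the cork discs, within about 2 mm of centre by the cameras, tallest at the staff to shortest at the far end, and the bowl was left alone; the hand-in call returned no verdict.

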